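# Lay a plaster press mould on its back and wedge it on the press board

## Task

The plaster press mould was left standing on end on the press board to dry; get it ready for pressing. Push it over so it lies on its back with the hollow up, slide it fully home and square against the end stop, then drive the sliding wedge in until the mould is pinched firmly between wedge and side stop. Plaster chips, so feel every contact home and never force it, leave the clamp tight, and leave everything else on the bench where it is.

Things in the scene. Friction and masses are not known exactly. Their poses are not given: they have to be found in the camera images.
- board: press board, plywood 410 x 340 mm, fixed. Origin on the bench top under the middle of the bay; x runs along the bay away from the robot to the end stop, y left to the side stop, z up. The grey laminate bay floor is at z = 18 mm. Side stop: wooden batten on the left, 40 mm high, x = -90 to 105 mm, fixed by two brass wing bolts anywhere from y = 56 to 68 mm: the setting is not given, feel it.
- end_stop: fixed wooden batten across the far end of the bay, 40 mm high above the bay floor, 30 mm thick, 120 mm wide. Origin at the foot of its working face, which looks to the robot and lies at board x = 150 mm, from board y = -30 to 90 mm. Axes as the board's.
- mould_centre (a point): centre of the mould, a white plaster block standing on end on the bay floor: 66 mm thick (its x), 100 wide (its y), 140 tall (its z), 0.7 to 0.9 kg. Its -x face, towards the robot, has the hollow (80 tall x 50 wide x 33 mm deep, in the middle; plain rim 30 mm wide above it); its +x face is the flat back. It tips over once its top is pushed about 65 mm; a low push only slides it.
- head_l (a point): left (+y) end of the middle line of the mould's top face, as it stands; axes as mould_centre. Toppled straight over its lower back edge the mould lies along the bay with this face 20 to 50 mm short of the end stop; home, this face is against the end stop.
- head_r (a point): the right (-y) end of the same line on the mould's top face, 100 mm from head_l. Lying flat, the mould slides over the bay floor at about 3 to 5 N; a finger that rubs downwards on it while pushing presses it down and makes it stick.
- wedge (a joint): travel (m) of the waxed wooden wedge in its track on the right of the bay: 0 drawn back to the robot, 0.15 fully in, starts at 0 to 0.01. It moves along board (0.928, 0.371, 0) without turning; its straight left face, at board y = -82 mm at travel 0, comes 0.371 mm nearer the mould per mm. It is tight at 0.10 to 0.14. It stays where it is left.
- wedge_end (a point): centre of the wedge's thick end face (56 mm wide, 42 high, looks to the robot; axes as the board's): push here. It takes about 2 to 3 N to slide free and 4 to 8 N while it shifts the mould sideways; when the mould meets the side stop the force climbs steadily with travel, and 16 to 20 N leaves it tight. Wedge 140 mm long, tip 10 mm thick; a low fixed guide strip (10 mm high) runs along its sloping side.
- rib: steel scraper 100 x 45 x 5 mm on the board, left of the side stop; bystander, origin at its underside; leave alone.
- paddle: flat wooden paddle, 265 mm long, left of the board; bystander, origin at its underside; leave alone.
- tumbler: clay cup, 95 mm high, on the left; bystander, origin at its underside; leave alone.
- vase: grey clay vase, 128 mm high, on the left; bystander, origin at its underside; leave alone.
- kiln_post: square kiln post 42 x 42 x 100 mm, right of the board; bystander, origin at its underside; leave alone.
- dish: white bowl, 45 mm high, right of the board; bystander, origin at its underside; leave alone.
- half_mould: half of a casting mould, white slab 110 x 140 x 45 mm, on the right; bystander, origin at its underside; leave alone.
Things that resemble listed ones, but are neither listed nor needed, are in the scene too. Leave any blue or green look-alike of the part that bears mould_centre alone.

How it is judged:
On the way, in this order (a step that is already met when the one before it is completed fails the run):
1. the mould has been pushed over and lies flat on its back, hollow up, on the bay floor (angle between mould_centre's own x axis and vertical above 3.09 rad and height (world z) of mould_centre below 0.056 m and linear speed of mould below 0.02 m/s), for 0.2 s.
2. it has been slid home: both corners of its head within 2.5 mm of the end stop (x of each of head_l, head_r in the frame of board above 0.1475 m and angle between mould_centre's own x axis and vertical above 3.09 rad), for 0.2 s.
At the end, for the whole second after the job is handed in: The mould lies at rest flat on its back, hollow up, on the bay floor, both corners of its head within 2.5 mm of the end stop, and the released wedge pinches it against the side stop with more than 9 N (all of step 2 and height (world z) of mould_centre below 0.056 m and contact force between wedge and mould above 9 N and linear speed of mould below 0.01 m/s); the robot touches nothing.
It fails at once if the mould is forced against the end stop with more than 35 N (contact force between mould and end_stop above 35 N).
It fails at once if the wedge is forced against the mould with more than 35 N (contact force between wedge and mould above 35 N).
It fails at once if the fingers push the mould with more than 35 N (contact force between the fingers and mould above 35 N).
It fails at once if another thing on the bench is moved by more than 20 mm (distance of any of rib, paddle, tumbler, vase, kiln_post, dish, half_mould from where it was at the start of the episode above 0.02 m).
It also fails if it takes over 61 s, if anything falls off the work surface, if the arm or the gripper's body presses on something with over 40 N, if the wrist force passes 120 N, or if a joint passes its speed limit or range.

## Robot

A 7-joint arm with a two-finger parallel gripper is mounted at the origin on the work surface. World frame = base frame: x ahead of the robot, y to its left, z up, the work surface at z = 0. Lengths are in m, angles in rad, forces in N, time in s.
With the tool pointing down it reaches from about 0.35 to 0.775 m from the base axis. Payload 3.1 kg.
Tool frame: the origin (TCP) lies on the centre line of the jaws, within the pads' length; the fingertips stand 8 mm ahead of it and the grasp point (between the pads) lies 11 mm behind it; x points along the fingers, z is the direction in which the jaws open and shut, and the axes are right-handed (so a half turn about x gives the same grasp; the last joint's range is limited). The gripper opens to 85 mm and grips with 20 to 120 N. Pads are 22 mm wide; open, the fingers measure 114 mm over their backs; the gripper's body (76 mm by 85 mm) begins 54 mm behind the grasp point. The pads swing forward as they close: fully open they stand 13 mm farther back than shut.
Start: joints at [1.134, 0.311, 0.014, 1.512, -0.004, 1.319, -0.027], TCP at [0.212, -0.508, 0.239] pointing down, gripper open.
Joint ranges: [-2.7, 2.7], [-0.3, 1.91], [-1.27, 1.3], [0.12, 2.57], [-1.44, 4.58], [0.2, 2.03], [-3.05, 3.05]. Speed limits (rad/s): [2.79, 2.79, 3.14, 3.14, 3.14, 3.14, 3.14].

## Interface

Orientations are given as a 3x3 rotation matrix whose columns are the frame's x, y, z axes.
In Python, from station import * gives the robot as it stands.
- The arm moves only by the tool arm_command, never from a script. Its argument "plan" is a list of rows, each an object with "fingers": the finger opening in m, from 0 to 0.0854; "slide": the shift along the world's x, y, z in m, a list of three; "rot": the turn, a rotation vector about the world's x, y, z in rad, a list of three. In form: [{"fingers": fingers, "slide": [tx, ty, tz], "rot": [ax, ay, az]}, ...]. A call has 1 to 20 rows; each row is the pose to reach, as a shift and turn from the pose commanded when the call began; what a row does not reach only later rows make up. A row lasts 1/10 s, in which the tool goes at most 50 mm and 8.59 degrees, less where a joint would pass 70% of its speed; a pose out of reach is approached as far as the arm can. A call with a gripper value outside its range is refused whole. The fingers move at their own pace and stop on an object; the grip force is fixed at half the most. Time passes only in rows, so rows that repeat a pose let the fingers close. It gives the time, the measured TCP pose, the force and the opening at its end, in the units of the state.
- get_obs(): the state, without advancing time (a new reading comes with each control period).
- snapshot(name): name is "scene" or "top"; returns a dict with "img" (400x640x3 uint8, blue, green, red), "z_map" (400x640 float32, m along the optical axis (not along the pixel's ray), 0 where there is no reading), "fx", "fy", "cx", "cy" (pixels), "distortion" ([k1, k2, p1, p2, k3] as OpenCV has them; the pictures are not rectified), "rvec" (rotation vector, rad) and "tvec" (3), from world to camera coordinates, as OpenCV has them. Camera axes: x right, y down, z forward; pixel columns grow to the right and rows downward; lengths in m; the calibration is good to about 2 mm. A picture is of the moment at which its call begins.
- hand_in(): hands the job in, once; it reports no verdict.
Trained networks look in a picture, given as the dict that the camera call returned (one of the last four; its "shot" number tells which), for a name from the list of things; names that differ only in an ending like _2 or _b are one class to them, and where a whole thing is asked for, a point or a joint stands for the part that bears it (a point fixed in the world has none). Each returns a list of dicts, best first, with "score" (0 to 1); they miss things now and then, are a little off and sometimes report something else, mostly with a low value. They report only what shows in the picture. A call takes as long as a camera call. They do not tell look-alikes from the thing itself.
- spot_in(picture, thing): "rect" ([centre column, centre row, width, height] in pixels, round what is visible of it).
- masks_of(picture, thing): "pixels" (400x640 bool, what is visible of it) and "rect" ([centre column, centre row, width, height] in pixels, round what is visible of it).
The state is a dict: "t": time; "qpos": joint angles; "joint_vel": joint speeds; "tau": joint torques, N m; "eef_pos": TCP position; "tcp_rot": TCP orientation; "ft_force": force on the tool from outside, world axes, zero at the start; "ft_torque": the same for the moment, N m; "opening": opening from 0.0 (shut) to 1.0 (fully open).
Only numpy, scipy, OpenCV 4.12 (cv2) and the standard library are available. Lean on these libraries where they do the work, as an engineer would, in place of code of your own. Each camera call takes 0.05 s, during which the arm holds its last target.

## Working session

There is one attempt and no reset: what is moved stays moved. The work goes in short steps, Python scripts to look and compute and a tool call to move; the robot and the scene stay as the last step left them, time stands still between calls to the robot, and variables do not carry over. Pictures are saved under pics/ and viewed, and the job is handed in when it is done.

Besides the shell and the picture viewer there is one more tool, called after "Request:" as name(argument=value, ...) on one line, values as JSON. arm_command: Moves the arm, as the interface text tells. Its arguments: {"type":"object","properties":{"plan":{"type":"array"}},"required":["plan"]}

```bash
ls; mkdir -p pics; python3 - <<'E'
from station import *
import cv2
o=get_obs();print(o)
for n in("scene","top"):
    s=snapshot(n);cv2.imwrite(f"pics/{n}0.png",s["img"]);print({k:v for k,v in s.items() if k not in("img","z_map")})
E
```

```text
pics
{'t': 0.0, 'qpos': array([ 1.1342872 ,  0.31171575,  0.01398153,  1.51308408, -0.00437439,
        1.31917604, -0.02719807]), 'joint_vel': array([ 0.00250398, -0.00079818,  0.00059367,  0.00191362, -0.00209522,
        0.00045763,  0.00146528]), 'tau': array([ 2.88017663e-04, -3.79920387e+01,  1.46205411e-01, -2.30588418e+01,
        1.21890396e-02,  1.36354635e-02, -2.56949721e-05]), 'eef_pos': array([ 0.21128092, -0.50702505,  0.23821555]), 'tcp_rot': array([[-1.01279283e-03,  9.23033409e-01,  3.84718469e-01],
       [ 2.12378860e-03,  3.84719784e-01, -9.23030973e-01],
       [-9.99997232e-01, -1.17778455e-04, -2.34996927e-03]]), 'ft_force': array([-0.37032826, -0.63576311, -0.23938261]), 'ft_torque': array([-0.00569197, -0.01651375,  0.02211192]), 'opening': 1.0014990196232507}
{'fx': 442.54110021237113, 'fy': 442.54110021237113, 'cx': 323.76100134504316, 'cy': 203.34043263588774, 'distortion': array([-0.12564245,  0.        ,  0.        ,  0.        ,  0.        ]), 'rvec': array([ 2.41988708,  0.93847233, -0.26928488]), 'tvec': array([-0.33309816, -0.23285575,  1.72173703]), 'shot': 1}
{'fx': 412.1459887266387, 'fy': 412.1459887266387, 'cx': 324.23813614069275, 'cy': 204.56985084747924, 'distortion': array([-0.09571915,  0.        ,  0.        ,  0.        ,  0.        ]), 'rvec': array([ 2.05004448, -2.17287879,  0.21801625]), 'tvec': array([0.00309354, 0.50070684, 1.3698546 ]), 'shot': 2}
```

View pics/scene0.png

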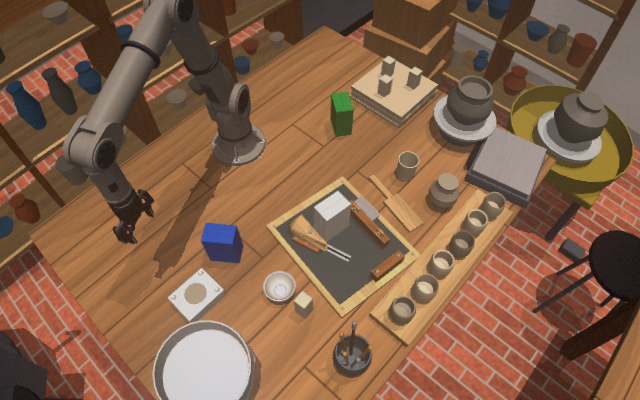

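View pics/top0.png

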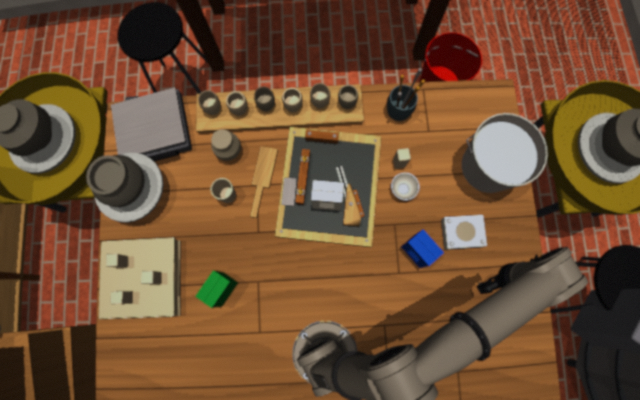

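```bash
cat > h.py <<'E'
from station import *
import numpy as np, cv2
def cloud(s):
    z=s["z_map"];h,w=z.shape
    K=np.array([[s["fx"],0,s["cx"]],[0,s["fy"],s["cy"]],[0,0,1]])
    u,v=np.meshgrid(np.arange(w),np.arange(h))
    p=cv2.undistortPoints(np.stack([u,v],-1).reshape(-1,1,2).astype(float),K,s["distortion"]).reshape(h,w,2)
    P=np.dstack([p*z[...,None],z])
    R=cv2.Rodrigues(s["rvec"])[0]
    W=(P-s["tvec"])@R
    W[z==0]=np.nan
    return W
def proj(s,pts):
    K=np.array([[s["fx"],0,s["cx"]],[0,s["fy"],s["cy"]],[0,0,1]])
    return cv2.projectPoints(np.array(pts,float).reshape(-1,1,3),s["rvec"],s["tvec"],K,s["distortion"])[0].reshape(-1,2)
def ortho(s,x0,x1,y0,y1,zp=0.018,res=0.0007):
    """rectified view on plane z=zp: row up=+x, col left=+y"""
    xs=np.arange(x1,x0,-res);ys=np.arange(y1,y0,-res)
    X,Y=np.meshgrid(xs,ys,indexing='ij')
    q=proj(s,np.dstack([X,Y,np.full(X.shape,zp)])).astype(np.float32).reshape(X.shape+(2,))
    return cv2.remap(s["img"],q[...,0],q[...,1],cv2.INTER_CUBIC)
E
python3 - <<'E'
from h import *
t=snapshot("top");W=cloud(t)
print(W[140,330],W[190,327])
im=cv2.resize(t["img"][115:255,260:400],None,fx=5,fy=5,interpolation=cv2.INTER_CUBIC)[:600];cv2.imwrite("pics/topz.png",im)
s=snapshot("scene");im=cv2.resize(s["img"][170:315,260:420],None,fx=4,fy=4,interpolation=cv2.INTER_CUBIC);cv2.imwrite("pics/scz.png",im)
for n in["board","end_stop","mould_centre","wedge","rib","wedge_end"]:
  for p in(t,s):
    print(n,p["shot"],[(np.round(d["rect"]),round(d["score"],2)) for d in spot_in(p,n)[:3]])
np.savez("c.npz",t=W,s=cloud(s))
E
```

```text
[ 0.73617363 -0.06027434  0.04679626] [ 0.52484885 -0.0370335   0.15863897]
board 3 [(array([328., 185., 110., 120.]), 0.92), (array([406., 187.,  27.,  25.]), 0.23)]
board 4 [(array([344., 247., 153., 141.]), 0.9)]
end_stop 3 [(array([320., 137.,  29.,  16.]), 0.56)]
end_stop 4 [(array([387., 264.,  29.,  31.]), 0.66)]
mould_centre 3 [(array([217., 290.,  44.,  31.]), 0.89), (array([420., 249.,  39.,  38.]), 0.86), (array([328., 195.,  33.,  33.]), 0.84)]
mould_centre 4 [(array([344., 116.,  25.,  50.]), 0.95), (array([331., 217.,  42.,  49.]), 0.91), (array([281., 288.,  30.,  27.]), 0.6)]
wedge 3 [(array([352., 205.,  19.,  45.]), 0.85)]
wedge 4 [(array([306., 230.,  38.,  40.]), 0.69)]
rib 3 [(array([289., 193.,  16.,  29.]), 0.87)]
rib 4 []
wedge_end 3 [(array([351., 208.,  15.,  41.]), 0.68)]
wedge_end 4 [(array([308., 234.,  39.,  32.]), 0.75)]
```

View pics/topz.png

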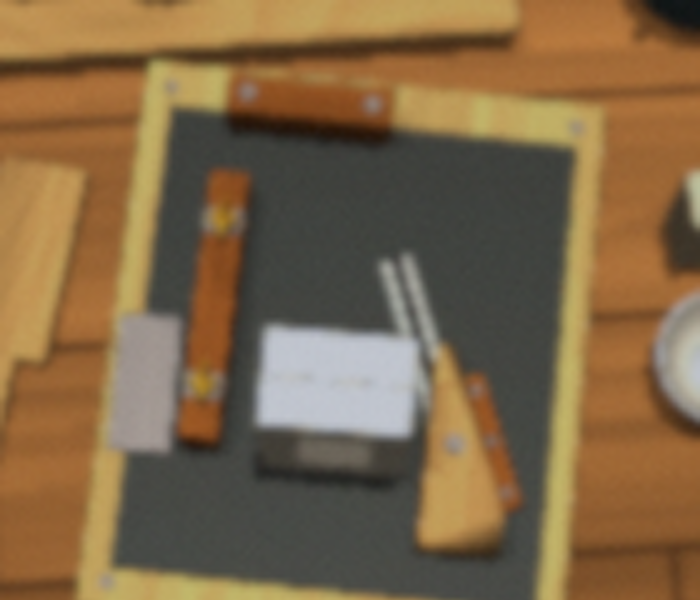

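View pics/scz.png

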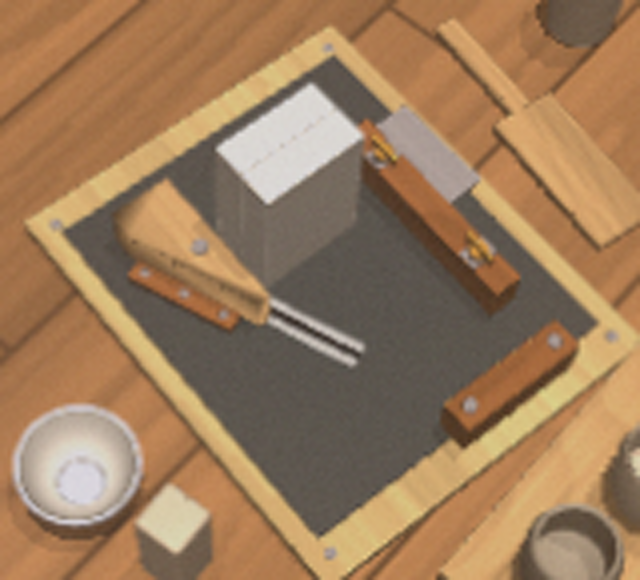

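The zoomed views show the white mould at top (327,190), the wedge to its right, the end stop at (320,137), and the side stop and rib on the left. Next I fit the board frame.

```bash
python3 - <<'E'
from h import *
c=np.load("c.npz")
P=np.concatenate([c["t"].reshape(-1,3),c["s"].reshape(-1,3)]);P=P[~np.isnan(P).any(1)]
m=(P[:,0]>.3)&(P[:,0]<.85)&(P[:,1]>-.35)&(P[:,1]<.2);P=P[m]
def rect(zl,zh,box,name):
    x0,x1,y0,y1=box
    for k in "ts":
        Q=c[k].reshape(-1,3);Q=Q[~np.isnan(Q).any(1)]
        q=Q[(Q[:,2]>zl)&(Q[:,2]<zh)&(Q[:,0]>x0)&(Q[:,0]<x1)&(Q[:,1]>y0)&(Q[:,1]<y1)]
        if len(q)<10: print(name,k,len(q));continue
        r=cv2.minAreaRect(q[:,:2].astype(np.float32)*1000);print(name,k,len(q),r,"z",np.median(q[:,2]))
rect(.145,.175,(.4,.65,-.15,.08),"mould")
rect(.050,.075,(.68,.8,-.15,.05),"end")
rect(.050,.068,(.38,.7,-.04,.15),"side")
rect(.053,.068,(.38,.62,-.2,-.085),"wedge")
rect(.012,.024,(.36,.77,-.25,.14),"board")
for n in"ts":
    pass
t=snapshot("top");s=snapshot("scene")
for p,n in((t,"t"),(s,"s")): cv2.imwrite(f"pics/o{n}.png",ortho(p,.34,.80,-.25,.12,.018,.0008))
E
```

```text
mould t 641 ((522.942626953125, -38.09364700317383), (99.91588592529297, 68.24335479736328), 80.79398345947266) z 0.15731866232915526
mould s 641 ((523.1170043945312, -42.6473274230957), (103.02674102783203, 68.28655242919922), 82.49629211425781) z 0.15710343454280784
end t 341 ((720.7861328125, -23.73766326904297), (124.09425354003906, 103.29218292236328), 80.37667083740234) z 0.05769527727719161
end s 395 ((720.2308349609375, -29.15496826171875), (123.82177734375, 103.25725555419922), 78.89632415771484) z 0.0572691631003886
side t 416 ((585.9647216796875, 38.035423278808594), (218.00271606445312, 99.00765991210938), 15.411773681640625) z 0.05772912203528603
side s 418 ((607.97314453125, 39.344940185546875), (166.90432739257812, 114.80361938476562), 19.312870025634766) z 0.05758658141810502
wedge t 433 ((495.4889831542969, -122.72630310058594), (54.70512390136719, 139.368408203125), 84.31792449951172) z 0.06021213989119776
wedge s 489 ((493.0365905761719, -116.27079772949219), (148.25160217285156, 60.17380142211914), 6.689014911651611) z 0.060287050048519246
board t 7070 ((581.3516845703125, -31.401412963867188), (378.5414733886719, 409.7777404785156), 81.45538330078125) z 0.01709140005557886
board s 6937 ((581.5974731445312, -34.020904541015625), (384.1324768066406, 409.5419006347656), 81.3927230834961) z 0.017081557119541457
```

```bash
python3 -c "
import cv2,numpy as np
a=cv2.imread('pics/ot.png');b=cv2.imread('pics/os.png');print(a.shape);o=np.hstack([a,b]);o=o[:600,:];o=cv2.resize(o,(800,int(o.shape[0]*800/o.shape[1])));cv2.imwrite('pics/oo.png',o)"
```

```text
(575, 463, 3)
```

View pics/oo.png

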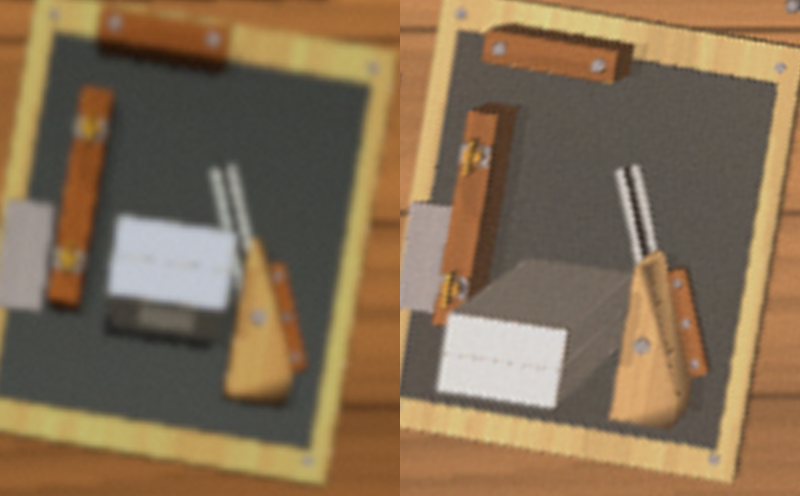

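```bash
cat > fit.py <<'E'
from h import *
def lam(p):
    # board outline incl frame: ortho at z=.018 ; dark laminate mask
    r=.0005;x1,y1=.82,.16
    o=ortho(p,.34,x1,-.28,y1,.018,r);hsv=cv2.cvtColor(o,cv2.COLOR_BGR2HSV)
    m=((hsv[...,1]<75)&(hsv[...,2]<120)).astype(np.uint8)
    m=cv2.morphologyEx(m,cv2.MORPH_OPEN,np.ones((5,5)))
    n,l,st,ce=cv2.connectedComponentsWithStats(m);k=1+np.argmax(st[1:,4]);m=(l==k)
    return o,m,r,x1,y1
if __name__=="__main__":
  for nm in("top","scene"):
    p=snapshot(nm);o,m,r,x1,y1=lam(p)
    ii,jj=np.nonzero(m);X=x1-ii*r;Y=y1-jj*r
    def line(ind,dep,lo,hi,side):
        pts=[]
        for a in np.arange(lo,hi,.002):
            s=np.abs(ind-a)<.0005
            if s.sum()>5: pts.append((a,(dep[s].max() if side>0 else dep[s].min())))
        pts=np.array(pts);
        for _ in range(4):
            c=np.polyfit(pts[:,0],pts[:,1],1);e=pts[:,1]-np.polyval(c,pts[:,0]);pts=pts[np.abs(e)<max(.0012,1.5*np.median(abs(e)))]
        return c,len(pts),np.std(e)
    for a in [("right",X,Y,.43,.72,-1),("left",X,Y,.43,.7,1),("near",Y,X,-.16,.08,-1),("far",Y,X,-.16,.08,1)]:
        c,n,e=line(*a[1:]);print(nm,a[0],c.round(4),np.degrees(np.arctan(c[0])).round(2),n,e.round(5))
    W=cloud(p);hsv=cv2.cvtColor(p["img"],cv2.COLOR_BGR2HSV)
    red=(hsv[...,0]<13)&(hsv[...,1]>140)
    for n,b in(("end",(.68,.8,-.15,.06)),("side",(.42,.72,-.02,.12))):
        q=(W[...,2]>.05)&(W[...,2]<.064)&(W[...,0]>b[0])&(W[...,0]<b[1])&(W[...,1]>b[2])&(W[...,1]<b[3])&red
        Q=W[q][:,:2]*1000
        ce,v=np.linalg.eigh(np.cov(Q.T));print(nm,n,cv2.minAreaRect(Q.astype(np.float32)),Q.mean(0),np.degrees(np.arctan2(v[1,1],v[0,1])),len(Q))
E
python3 fit.py
```

```text
top right [-0.1647 -0.1016] -9.36 144 0.00029
top left [-0.1698  0.1986] -9.63 78 0.00027
top near [0.1673 0.4135] 9.5 120 0.00028
top far [0.0964 0.7463] 5.5 39 0.00075
top end ((718.6123657226562, -21.41730499267578), (111.54722595214844, 89.43350982666016), 78.8572006225586) [734.32881533 -13.14441886] 111.94291825677739 80
top side ((607.6575317382812, 44.00493621826172), (28.438005447387695, 194.1472625732422), 80.52074432373047) [621.43000706  38.09072145] 171.14037434782446 100
scene right [-0.1689 -0.106 ] -9.59 145 0.00033
scene left [-0.1695  0.1952] -9.62 82 0.00031
scene near [0.1683 0.4136] 9.55 120 0.00046
scene far [-0.0015  0.7358] -0.09 37 0.00231
scene end ((721.1162109375, -29.494155883789062), (119.36642456054688, 100.76533508300781), 79.28043365478516) [743.58462699 -25.50862799] 119.9547212221744 137
scene side ((609.6676025390625, 38.97431945800781), (28.187231063842773, 192.1790313720703), 80.83026885986328) [617.05265504  37.18492221] 169.40640251363251 161
```

```bash
cat > brd.py <<'E'
from h import *
A=np.radians(-9.55)
EX=np.array([np.cos(A),np.sin(A)]);EY=np.array([-np.sin(A),np.cos(A)])
O=EX*.5928+EY*.0459
def tob(P): d=P[...,:2]-O;return np.dstack([d@EX,d@EY,P[...,2]]).reshape(P.shape)
def tow(x,y): return O+EX*x+EY*y
E
cat > r.py <<'E'
from brd import *
print("O",O)
for nm in("top","scene"):
    p=snapshot(nm);r=.0005
    for z in(.018,.058,.060):
        # rectified in board frame
        xs=np.arange(.22,-.22,-r*2);ys=np.arange(.19,-.19,-r*2)
        X,Y=np.meshgrid(xs,ys,indexing='ij');w=O+X[...,None]*EX+Y[...,None]*EY
        q=proj(p,np.dstack([w,np.full(X.shape,z)])).astype(np.float32).reshape(X.shape+(2,))
        im=cv2.remap(p["img"],q[...,0],q[...,1],cv2.INTER_CUBIC)
        for g in np.arange(-.2,.21,.05):
            i=int(round((.22-g)/(2*r)));im[i,::4]=(0,255,255) if abs(g)>1e-6 else(0,0,255)
        for g in np.arange(-.15,.16,.05):
            i=int(round((.19-g)/(2*r)));im[::4,i]=(0,255,255) if abs(g)>1e-6 else(0,0,255)
        cv2.imwrite(f"pics/b_{nm}_{int(z*1000)}.png",im)
a=[cv2.imread(f"pics/b_{n}_{z}.png") for n,z in(("top",18),("top",58),("scene",18),("scene",58))]
cv2.imwrite("pics/bA.png",np.hstack(a[:2]));cv2.imwrite("pics/bB.png",np.hstack(a[2:]))
E
python3 r.py
```

```text
O [ 0.59219969 -0.05308652]
```

View pics/bA.png

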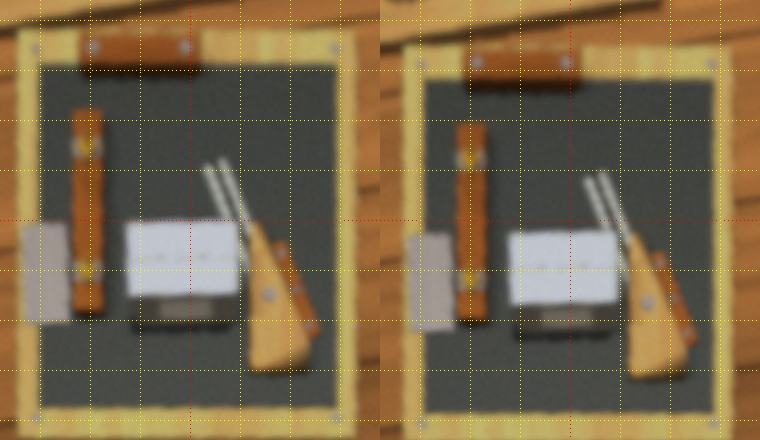

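View pics/bB.png

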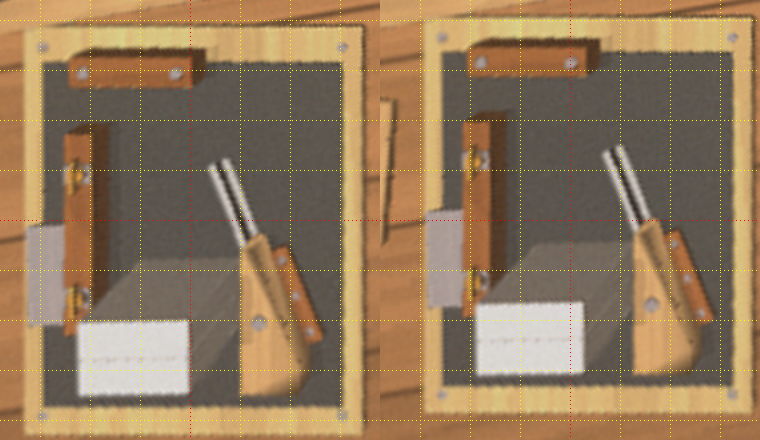

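Request:
arm_command(plan=[{"fingers": 0.06, "slide": [0.02, 0.05, 0], "rot": [0, 0, -0.14]}, {"fingers": 0.06, "slide": [0.04, 0.095, 0], "rot": [0, 0, -0.28]}, {"fingers": 0.06, "slide": [0.06, 0.14, 0], "rot": [0, 0, -0.42]}, {"fingers": 0.06, "slide": [0.085, 0.18, 0], "rot": [0, 0, -0.561]}, {"fingers": 0.06, "slide": [0.105, 0.225, 0], "rot": [0, 0, -0.561]}, {"fingers": 0.06, "slide": [0.125, 0.27, 0], "rot": [0, 0, -0.561]}, {"fingers": 0.06, "slide": [0.148, 0.315, 0], "rot": [0, 0, -0.561]}, {"fingers": 0.06, "slide": [0.17, 0.36, 0], "rot": [0, 0, -0.561]}, {"fingers": 0.06, "slide": [0.19, 0.4, 0], "rot": [0, 0, -0.561]}, {"fingers": 0.06, "slide": [0.212, 0.44, 0], "rot": [0, 0, -0.561]}, {"fingers": 0.06, "slide": [0.233, 0.48, -0.01], "rot": [0, 0, -0.561]}, {"fingers": 0.06, "slide": [0.233, 0.48, -0.05], "rot": [0, 0, -0.561]}, {"fingers": 0.06, "slide": [0.233, 0.48, -0.09], "rot": [0, 0, -0.561]}, {"fingers": 0.06, "slide": [0.233, 0.48, -0.09], "rot": [0, 0, -0.561]}, {"fingers": 0.06, "slide": [0.233, 0.48, -0.09], "rot": [0, 0, -0.561]}])

```text
t: 2.6
eef_pos: [0.4445, -0.0279, 0.1497]
tcp_rot: [[-0.001, 0.986, -0.166], [0.0, -0.166, -0.986], [-1.0, -0.001, -0.0]]
ft_force: [0.5, -0.2, 0.8]
opening: 0.702
```

```bash
python3 - <<'E'
from h import *
s=snapshot("scene");a=cv2.resize(s["img"][170:290,260:420],None,fx=5,fy=5,interpolation=cv2.INTER_CUBIC);cv2.imwrite("pics/s1.png",a)
t=snapshot("top");a=cv2.resize(t["img"][130:250,260:400],None,fx=5,fy=5,interpolation=cv2.INTER_CUBIC);cv2.imwrite("pics/t1.png",a)
E
```

```text
(no output)
```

View pics/s1.png

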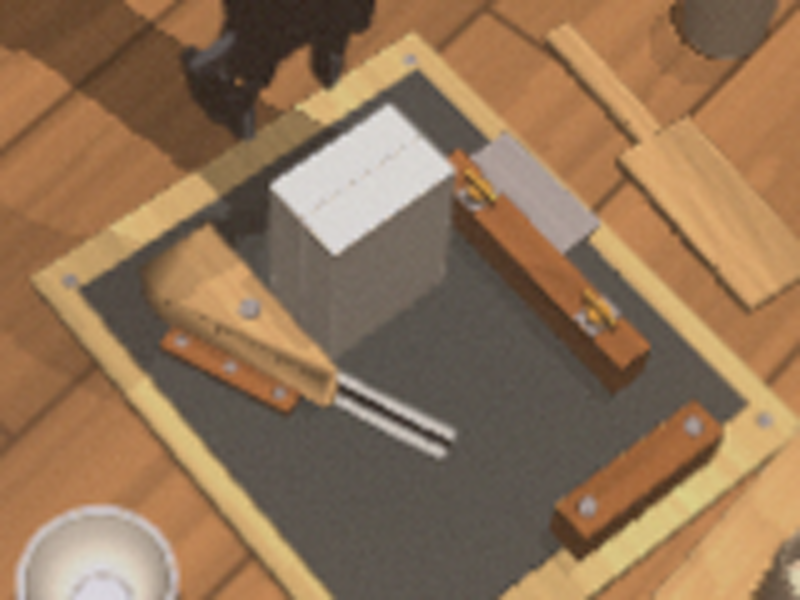

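View pics/t1.png

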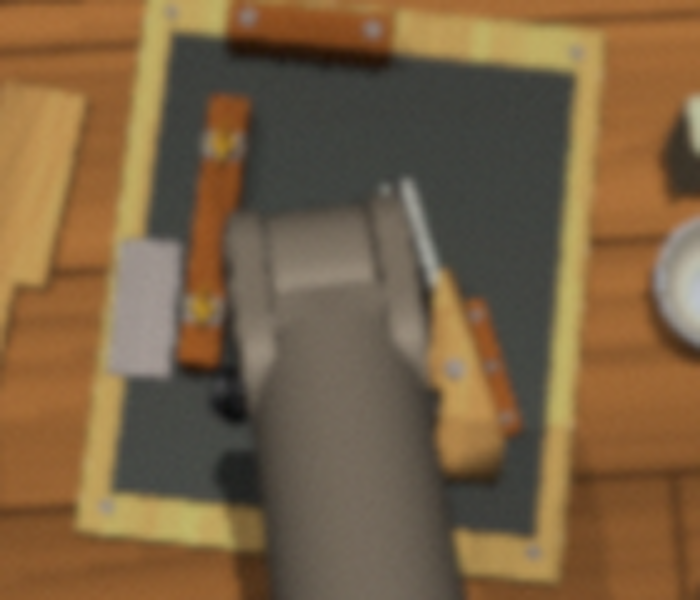

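The fingers are centred behind the mould, with the two tips near (235,110) and (330,70) in the zoomed scene view. I'll push slowly.

Request:
arm_command(plan=[{"fingers": 0.06, "slide": [0.01, -0.0017, 0], "rot": [0, 0, 0]}, {"fingers": 0.06, "slide": [0.02, -0.0033, 0], "rot": [0, 0, 0]}, {"fingers": 0.06, "slide": [0.025, -0.0042, 0], "rot": [0, 0, 0]}, {"fingers": 0.06, "slide": [0.03, -0.005, 0], "rot": [0, 0, 0]}, {"fingers": 0.06, "slide": [0.034, -0.0057, 0], "rot": [0, 0, 0]}, {"fingers": 0.06, "slide": [0.038, -0.0064, 0], "rot": [0, 0, 0]}, {"fingers": 0.06, "slide": [0.042, -0.0071, 0], "rot": [0, 0, 0]}, {"fingers": 0.06, "slide": [0.046, -0.0077, 0], "rot": [0, 0, 0]}, {"fingers": 0.06, "slide": [0.05, -0.0084, 0], "rot": [0, 0, 0]}, {"fingers": 0.06, "slide": [0.055, -0.0093, 0], "rot": [0, 0, 0]}, {"fingers": 0.06, "slide": [0.06, -0.0101, 0], "rot": [0, 0, 0]}])

```text
t: 3.8
eef_pos: [0.5053, -0.038, 0.1494]
tcp_rot: [[0.001, 0.986, -0.166], [-0.0, -0.166, -0.986], [-1.0, 0.001, 0.0]]
ft_force: [-0.9, -0.1, 0.6]
opening: 0.706
```

```bash
python3 - <<'E'
from h import *
s=snapshot("scene");a=cv2.resize(s["img"][170:290,260:420],None,fx=5,fy=5,interpolation=cv2.INTER_CUBIC);cv2.imwrite("pics/s2.png",a)
E
```

```text
(no output)
```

View pics/s2.png

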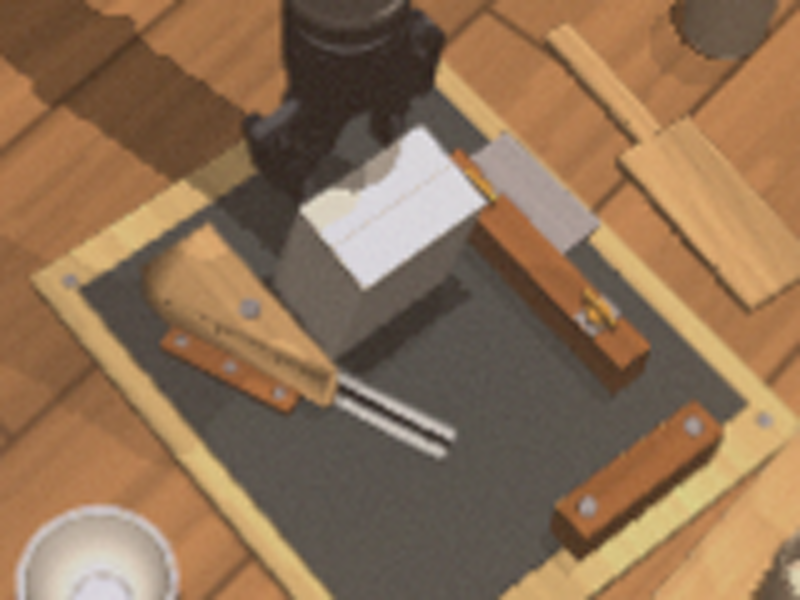

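The mould is tilting over its back edge (330,355) without sliding, so I continue.

Request:
arm_command(plan=[{"fingers": 0.06, "slide": [0.005, -0.0008, 0], "rot": [0, 0, 0]}, {"fingers": 0.06, "slide": [0.01, -0.0017, 0], "rot": [0, 0, 0]}, {"fingers": 0.06, "slide": [0.015, -0.0025, 0], "rot": [0, 0, 0]}, {"fingers": 0.06, "slide": [0.02, -0.0034, 0], "rot": [0, 0, 0]}, {"fingers": 0.06, "slide": [0.024, -0.004, 0], "rot": [0, 0, 0]}, {"fingers": 0.06, "slide": [0.027, -0.0045, 0], "rot": [0, 0, 0]}, {"fingers": 0.06, "slide": [0.03, -0.005, 0], "rot": [0, 0, 0]}, {"fingers": 0.06, "slide": [0.033, -0.0056, 0], "rot": [0, 0, 0]}, {"fingers": 0.06, "slide": [0.036, -0.006, 0], "rot": [0, 0, 0]}, {"fingers": 0.06, "slide": [0.039, -0.0066, 0], "rot": [0, 0, 0]}, {"fingers": 0.06, "slide": [0.042, -0.007, 0], "rot": [0, 0, 0]}, {"fingers": 0.06, "slide": [0.045, -0.0076, 0], "rot": [0, 0, 0]}, {"fingers": 0.06, "slide": [0.045, -0.0076, 0], "rot": [0, 0, 0]}, {"fingers": 0.06, "slide": [0.045, -0.0076, 0], "rot": [0, 0, 0]}])

```text
t: 5.25
eef_pos: [0.5495, -0.0454, 0.1493]
tcp_rot: [[-0.0, 0.986, -0.165], [0.0, -0.165, -0.986], [-1.0, -0.0, -0.0]]
ft_force: [-1.2, -0.1, -1.2]
opening: 0.706
```

```bash
python3 - <<'E'
from h import *
s=snapshot("scene");a=cv2.resize(s["img"][170:290,260:420],None,fx=5,fy=5,interpolation=cv2.INTER_CUBIC);cv2.imwrite("pics/s3.png",a)
E
```

```text
(no output)
```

View pics/s3.png

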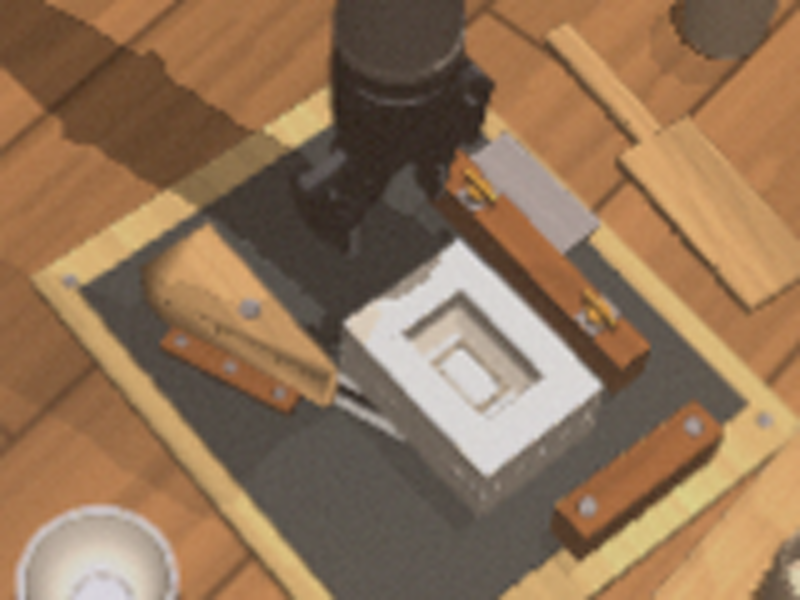

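Toppled flat, hollow up (corners 460,240 to 490,475). I measure its pose before pushing.

```bash
cat > mp.py <<'E'
from brd import *
def run():
    s=snapshot("scene")
    W=cloud(s);B=tob(W)
    g=cv2.cvtColor(s["img"],cv2.COLOR_BGR2HSV)
    m=(W[...,2]>.075)&(W[...,2]<.092)&(g[...,1]<60)&(g[...,2]>150)&(abs(B[...,1])<.12)&(abs(B[...,0])<.2)
    m=cv2.morphologyEx(m.astype(np.uint8),cv2.MORPH_CLOSE,np.ones((3,3)))>0
    m&=~np.isnan(B[...,0])&(W[...,2]>.075)
    q=B[m][:,:2]*1000
    print(len(q),cv2.minAreaRect(q.astype(np.float32)),np.median(W[m][:,2]))
    # head edge line (max x per y bin), foot edge
    for nm,f in(("head",np.max),("foot",np.min)):
        pts=[]
        for y in np.arange(q[:,1].min()+8,q[:,1].max()-8,4):
            k=abs(q[:,1]-y)<2.5
            if k.sum()>5: pts.append((y,f(q[k,0])))
        pts=np.array(pts);c=np.polyfit(pts[:,0],pts[:,1],1);print(nm,"x at",c[1].round(1),"ang deg",np.degrees(np.arctan(c[0])).round(2))
    for nm,f in(("left",np.max),("right",np.min)):
        pts=[]
        for x in np.arange(q[:,0].min()+8,q[:,0].max()-8,4):
            k=abs(q[:,0]-x)<2.5
            if k.sum()>5: pts.append((x,f(q[k,1])))
        pts=np.array(pts);c=np.polyfit(pts[:,0],pts[:,1],1);print(nm,"y at",c[1].round(1),"ang deg",np.degrees(np.arctan(c[0])).round(2))
    # end stop top face
    m=(W[...,2]>.05)&(W[...,2]<.064)&(B[...,0]>.10)&(B[...,0]<.2)&(g[...,0]<13)&(g[...,1]>140)&(B[...,1]>-.04)&(B[...,1]<.13)
    q=B[m][:,:2]*1000;print("end",len(q),np.percentile(q,[2,50,98],axis=0).round(1).tolist())
    return s
if __name__=="__main__":run()
E
python3 mp.py
```

```text
852 ((40.453311920166016, 0.8027305603027344), (139.92562866210938, 100.32166290283203), 1.3014702796936035) 0.08320545802744791
head x at 109.2 ang deg -1.67
foot x at -26.5 ang deg 0.18
left y at 47.7 ang deg 1.93
right y at -46.8 ang deg 0.38
end 153 [[145.9, -13.7], [160.1, 44.6], [172.4, 98.7]]
```

Request:
arm_command(plan=[{"fingers": 0.06, "slide": [-0.015, 0.0025, 0], "rot": [0, 0, 0]}, {"fingers": 0.06, "slide": [-0.03, 0.005, 0], "rot": [0, 0, 0]}, {"fingers": 0.06, "slide": [-0.03, 0.005, -0.03], "rot": [0, 0, 0]}, {"fingers": 0.06, "slide": [-0.03, 0.005, -0.06], "rot": [0, 0, 0]}, {"fingers": 0.06, "slide": [-0.03, 0.005, -0.085], "rot": [0, 0, 0]}, {"fingers": 0.06, "slide": [-0.03, 0.005, -0.1], "rot": [0, 0, 0]}, {"fingers": 0.06, "slide": [-0.03, 0.005, -0.109], "rot": [0, 0, 0]}, {"fingers": 0.06, "slide": [-0.03, 0.005, -0.109], "rot": [0, 0, 0]}, {"fingers": 0.06, "slide": [-0.02, 0.0034, -0.109], "rot": [0, 0, 0]}, {"fingers": 0.06, "slide": [-0.01, 0.0017, -0.109], "rot": [0, 0, 0]}, {"fingers": 0.06, "slide": [-0.005, 0.0008, -0.109], "rot": [0, 0, 0]}, {"fingers": 0.06, "slide": [-0.005, 0.0008, -0.109], "rot": [0, 0, 0]}])

```text
t: 6.55
eef_pos: [0.5465, -0.0449, 0.0411]
tcp_rot: [[0.003, 0.986, -0.166], [-0.0, -0.166, -0.986], [-1.0, 0.003, -0.0]]
ft_force: [-0.7, 0.9, 0.2]
opening: 0.707
```

```bash
python3 - <<'E'
from mp import *
s=run();a=cv2.resize(s["img"][170:290,260:420],None,fx=5,fy=5,interpolation=cv2.INTER_CUBIC);cv2.imwrite("pics/s4.png",a)
E
```

```text
830 ((40.654197692871094, 1.1989021301269531), (141.66921997070312, 101.28854370117188), 0.9170697927474976) 0.08354481510836412
head x at 109.0 ang deg -1.36
foot x at -23.4 ang deg -2.57
left y at 47.6 ang deg 2.28
right y at -47.1 ang deg 0.08
end 155 [[145.8, -13.2], [160.1, 43.7], [172.8, 99.5]]
```

View pics/s4.png

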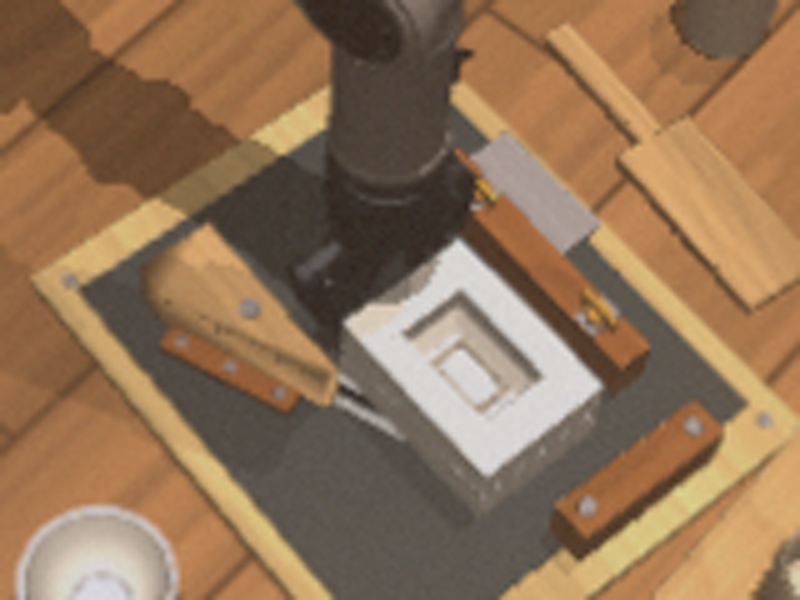

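The fingers are just behind the foot face, with no contact yet. I push slowly.

Request:
arm_command(plan=[{"fingers": 0.06, "slide": [0.004, -0.0007, 0], "rot": [0, 0, 0]}, {"fingers": 0.06, "slide": [0.008, -0.0013, 0], "rot": [0, 0, 0]}, {"fingers": 0.06, "slide": [0.012, -0.002, 0], "rot": [0, 0, 0]}, {"fingers": 0.06, "slide": [0.016, -0.0027, 0], "rot": [0, 0, 0]}, {"fingers": 0.06, "slide": [0.02, -0.0034, 0], "rot": [0, 0, 0]}, {"fingers": 0.06, "slide": [0.024, -0.004, 0], "rot": [0, 0, 0]}])

```text
t: 7.2
eef_pos: [0.5684, -0.0488, 0.0398]
tcp_rot: [[-0.001, 0.986, -0.166], [-0.0, -0.166, -0.986], [-1.0, -0.001, 0.0]]
ft_force: [-3.6, 0.5, -0.3]
opening: 0.704
```

Request:
arm_command(plan=[{"fingers": 0.06, "slide": [0.002, -0.0003, 0], "rot": [0, 0, 0]}, {"fingers": 0.06, "slide": [0.004, -0.0007, 0], "rot": [0, 0, 0]}])

```text
t: 7.4
eef_pos: [0.5726, -0.0494, 0.04]
tcp_rot: [[-0.001, 0.986, -0.166], [0.0, -0.166, -0.986], [-1.0, -0.001, 0.0]]
ft_force: [-3.1, 0.4, -1.0]
opening: 0.707
```

Request:
arm_command(plan=[{"fingers": 0.06, "slide": [0.0015, -0.0003, 0], "rot": [0, 0, 0]}, {"fingers": 0.06, "slide": [0.003, -0.0005, 0], "rot": [0, 0, 0]}, {"fingers": 0.06, "slide": [0.0045, -0.0008, 0], "rot": [0, 0, 0]}])

```text
t: 7.7
eef_pos: [0.5771, -0.0501, 0.0403]
tcp_rot: [[-0.0, 0.986, -0.165], [-0.0, -0.165, -0.986], [-1.0, -0.0, 0.0]]
ft_force: [-3.3, -0.3, -2.0]
opening: 0.7
```

Request:
arm_command(plan=[{"fingers": 0.06, "slide": [0.001, -0.0002, 0], "rot": [0, 0, 0]}, {"fingers": 0.06, "slide": [0.002, -0.0003, 0], "rot": [0, 0, 0]}])

```text
t: 7.9
eef_pos: [0.5791, -0.0504, 0.0404]
tcp_rot: [[-0.0, 0.986, -0.165], [-0.0, -0.165, -0.986], [-1.0, -0.0, 0.0]]
ft_force: [-3.2, 1.0, -0.5]
opening: 0.706
```

Request:
arm_command(plan=[{"fingers": 0.06, "slide": [0.001, -0.0002, 0], "rot": [0, 0, 0]}, {"fingers": 0.06, "slide": [0.002, -0.0003, 0], "rot": [0, 0, 0]}])

```text
t: 8.1
eef_pos: [0.5811, -0.0507, 0.0403]
tcp_rot: [[-0.0, 0.986, -0.165], [-0.0, -0.165, -0.986], [-1.0, -0.0, 0.0]]
ft_force: [-3.8, 0.4, -1.5]
opening: 0.704
```

Request:
arm_command(plan=[{"fingers": 0.06, "slide": [0.001, -0.0002, 0], "rot": [0, 0, 0]}])

```text
t: 8.2
eef_pos: [0.5822, -0.0509, 0.0404]
tcp_rot: [[0.0, 0.986, -0.165], [-0.0, -0.165, -0.986], [-1.0, 0.0, 0.0]]
ft_force: [-2.8, 0.3, -0.3]
opening: 0.703
```

Request:
arm_command(plan=[{"fingers": 0.06, "slide": [0.001, -0.0002, 0], "rot": [0, 0, 0]}])

```text
t: 8.3
eef_pos: [0.5821, -0.0509, 0.0403]
tcp_rot: [[-0.002, 0.986, -0.165], [0.0, -0.165, -0.986], [-1.0, -0.002, 0.0]]
ft_force: [-7.9, 0.9, 2.5]
opening: 0.704
```

```bash
python3 mp.py
```

```text
846 ((73.9666519165039, 1.3165550231933594), (102.93634033203125, 139.2860565185547), 88.63715362548828) 0.08325033492545386
head x at 142.2 ang deg -0.1
foot x at 11.3 ang deg -1.7
left y at 49.2 ang deg 0.46
right y at -47.5 ang deg 0.18
end 173 [[146.0, -13.5], [161.4, 42.2], [172.6, 99.1]]
```

Force jumped from 3 to 8 N and motion stopped: it has met the end stop. I press slightly further to square it.

Request:
arm_command(plan=[{"fingers": 0.06, "slide": [0.0005, -0.0001, 0], "rot": [0, 0, 0]}])

```text
t: 8.45
eef_pos: [0.582, -0.0509, 0.0403]
tcp_rot: [[-0.004, 0.986, -0.165], [0.0, -0.165, -0.986], [-1.0, -0.003, 0.0]]
ft_force: [-7.6, 1.9, 2.3]
opening: 0.701
```

Request:
arm_command(plan=[{"fingers": 0.06, "slide": [0.0004, -0.0001, 0], "rot": [0, 0, 0]}])

```text
t: 8.55
eef_pos: [0.582, -0.0509, 0.0403]
tcp_rot: [[-0.004, 0.986, -0.165], [0.0, -0.165, -0.986], [-1.0, -0.004, 0.001]]
ft_force: [-8.1, 0.5, 2.1]
opening: 0.702
```

Request:
arm_command(plan=[{"fingers": 0.06, "slide": [0.001, -0.0002, 0], "rot": [0, 0, 0]}, {"fingers": 0.06, "slide": [0.001, -0.0002, 0], "rot": [0, 0, 0]}])

```text
t: 8.75
eef_pos: [0.5819, -0.0508, 0.0398]
tcp_rot: [[-0.007, 0.986, -0.165], [0.001, -0.165, -0.986], [-1.0, -0.007, 0.001]]
ft_force: [-9.1, 2.0, 2.1]
opening: 0.705
```

```bash
python3 -c "
from station import *
print(get_obs()['ft_force'],get_obs()['ft_torque'])"
```

```text
[-9.13390962  2.01165906  2.11277749] [ 0.23627577  1.53613729 -0.05366623]
```

Request:
arm_command(plan=[{"fingers": 0.06, "slide": [0.001, -0.0002, 0], "rot": [0, 0, 0]}, {"fingers": 0.06, "slide": [0.001, -0.0002, 0], "rot": [0, 0, 0]}])

```text
t: 8.95
eef_pos: [0.5819, -0.0507, 0.0395]
tcp_rot: [[-0.009, 0.986, -0.165], [0.001, -0.165, -0.986], [-1.0, -0.009, 0.001]]
ft_force: [-12.1, 2.0, 2.3]
opening: 0.702
```

Firm contact at 12 N with position steady. I release, back off and rise.

Request:
arm_command(plan=[{"fingers": 0.06, "slide": [-0.005, 0.0008, 0], "rot": [0, 0, 0]}, {"fingers": 0.06, "slide": [-0.015, 0.0025, 0], "rot": [0, 0, 0]}, {"fingers": 0.06, "slide": [-0.035, 0.006, 0], "rot": [0, 0, 0]}, {"fingers": 0.03, "slide": [-0.055, 0.009, 0.03], "rot": [0, 0, 0]}, {"fingers": 0.0, "slide": [-0.075, 0.01, 0.07], "rot": [0, 0, 0]}, {"fingers": 0.0, "slide": [-0.11, 0.0, 0.08], "rot": [0, 0, 0]}, {"fingers": 0.0, "slide": [-0.15, -0.02, 0.08], "rot": [0, 0, 0]}, {"fingers": 0.0, "slide": [-0.19, -0.04, 0.08], "rot": [0, 0, 0]}, {"fingers": 0.0, "slide": [-0.2, -0.058, 0.08], "rot": [0, 0, 0]}])

```text
t: 9.85
eef_pos: [0.3821, -0.1108, 0.1205]
tcp_rot: [[-0.001, 0.986, -0.167], [-0.002, -0.167, -0.986], [-1.0, -0.001, 0.003]]
ft_force: [0.5, -0.2, -0.4]
opening: -0.001
```

```bash
python3 - <<'E'
from mp import *
s=run();t=snapshot("top")
for p in(s,t):
    W=cloud(p);B=tob(W);g=cv2.cvtColor(p["img"],cv2.COLOR_BGR2HSV)
    m=(W[...,2]>.052)&(W[...,2]<.068)&(B[...,1]<-.052)&(B[...,1]>-.14)&(B[...,0]>-.19)&(B[...,0]<.03)&(g[...,0]>13)&(g[...,1]>80)
    q=B[m]*1000;print(len(q))
    for x in range(-165,0,15):
        k=abs(q[:,0]-x)<4
        if k.sum()>2: print(x,q[k,1].min().round(1),q[k,1].max().round(1))
    for y in range(-115,-60,8):
        k=abs(q[:,1]-y)<3
        if k.sum()>2: print("y",y,q[k,0].min().round(1))
a=cv2.resize(s["img"][170:290,260:420],None,fx=5,fy=5,interpolation=cv2.INTER_CUBIC);cv2.imwrite("pics/s5.png",a)
a=cv2.resize(t["img"][130:250,260:400],None,fx=5,fy=5,interpolation=cv2.INTER_CUBIC);cv2.imwrite("pics/t5.png",a)
E
```

```text
891 ((73.75540161132812, 1.2717552185058594), (140.60787963867188, 103.28707885742188), 0.3581959903240204) 0.0835168249472623
head x at 142.3 ang deg 0.04
foot x at 4.9 ang deg -0.63
left y at 49.3 ang deg 0.08
right y at -47.4 ang deg 0.14
end 163 [[145.9, -12.7], [160.3, 47.5], [172.4, 100.4]]
450
-150 -121.1 -66.0
-135 -122.5 -67.6
-120 -119.7 -67.3
-105 -114.1 -66.3
-90 -109.1 -64.5
-75 -100.1 -67.5
-60 -95.3 -65.2
-45 -89.2 -66.3
-30 -85.7 -66.6
-15 -80.7 -65.7
y -115 -152.0
y -107 -154.0
y -99 -154.8
y -91 -153.3
y -83 -153.0
y -75 -151.3
y -67 -151.5
59
-45 -83.6 -62.1
-30 -78.3 -60.8
-15 -70.0 -62.7
y -83 -53.0
y -75 -50.8
y -67 -51.4
```

View pics/s5.png

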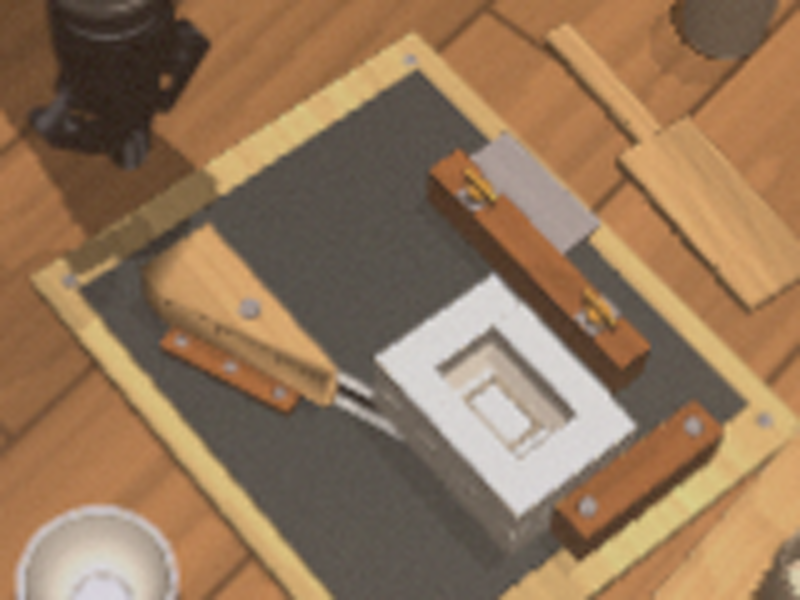

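View pics/t5.png

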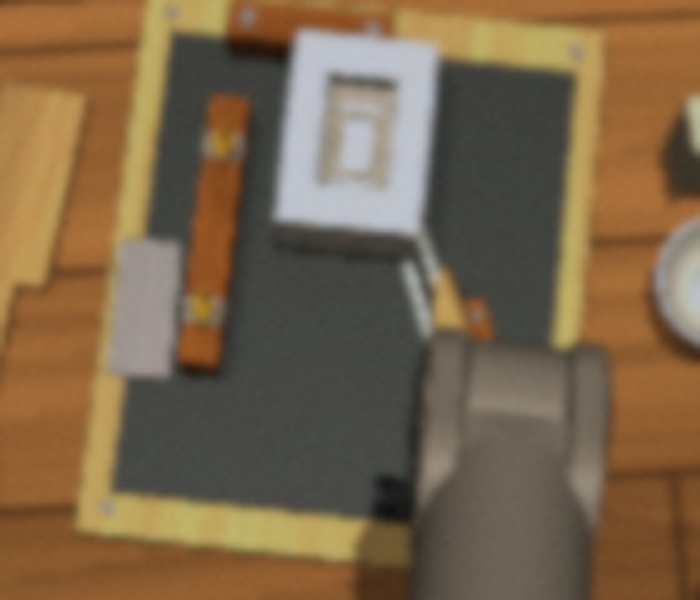

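Mould head is flush at the end stop, with the angle near 0. The wedge end is at tentative board (-154,-92) mm. I lower behind it and approach.

Request:
arm_command(plan=[{"fingers": 0.0, "slide": [0, 0, -0.04], "rot": [0, 0, 0]}, {"fingers": 0.0, "slide": [0, 0, -0.07], "rot": [0, 0, 0]}, {"fingers": 0.0, "slide": [0, 0, -0.0765], "rot": [0, 0, 0]}, {"fingers": 0.0, "slide": [0.01, -0.0017, -0.0765], "rot": [0, 0, 0]}, {"fingers": 0.0, "slide": [0.02, -0.0034, -0.0765], "rot": [0, 0, 0]}, {"fingers": 0.0, "slide": [0.025, -0.0042, -0.0765], "rot": [0, 0, 0]}, {"fingers": 0.0, "slide": [0.028, -0.0047, -0.0765], "rot": [0, 0, 0]}])

```text
t: 10.65
eef_pos: [0.4156, -0.1145, 0.0449]
tcp_rot: [[0.002, 0.986, -0.165], [-0.0, -0.165, -0.986], [-1.0, 0.002, 0.0]]
ft_force: [-1.3, 0.6, 0.9]
opening: -0.001
```

```bash
python3 - <<'E'
from h import *
s=snapshot("scene")
a=cv2.resize(s["img"][170:290,240:400],None,fx=5,fy=5,interpolation=cv2.INTER_CUBIC);cv2.imwrite("pics/s6.png",a)
E
```

```text
(no output)
```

View pics/s6.png

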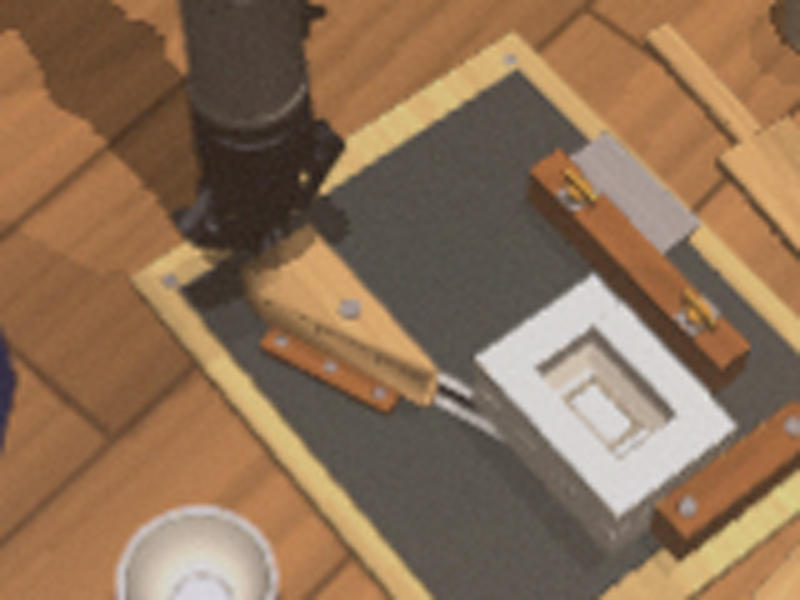

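Fingers are centred on the thick end (near 280,245). I drive along the track.

Request:
arm_command(plan=[{"fingers": 0.0, "slide": [0.0049, 0.0011, 0], "rot": [0, 0, 0]}, {"fingers": 0.0, "slide": [0.0098, 0.0021, 0], "rot": [0, 0, 0]}, {"fingers": 0.0, "slide": [0.0147, 0.0032, 0], "rot": [0, 0, 0]}, {"fingers": 0.0, "slide": [0.0195, 0.0042, 0], "rot": [0, 0, 0]}, {"fingers": 0.0, "slide": [0.0244, 0.0053, 0], "rot": [0, 0, 0]}, {"fingers": 0.0, "slide": [0.0293, 0.0064, 0], "rot": [0, 0, 0]}])

```text
t: 11.3
eef_pos: [0.4436, -0.1079, 0.0437]
tcp_rot: [[-0.0, 0.986, -0.165], [-0.0, -0.165, -0.986], [-1.0, -0.0, 0.0]]
ft_force: [-2.3, -0.4, -0.4]
opening: -0.003
```

Request:
arm_command(plan=[{"fingers": 0.0, "slide": [0.0039, 0.0008, 0], "rot": [0, 0, 0]}, {"fingers": 0.0, "slide": [0.0078, 0.0017, 0], "rot": [0, 0, 0]}, {"fingers": 0.0, "slide": [0.0117, 0.0025, 0], "rot": [0, 0, 0]}, {"fingers": 0.0, "slide": [0.0156, 0.0034, 0], "rot": [0, 0, 0]}, {"fingers": 0.0, "slide": [0.0195, 0.0042, 0], "rot": [0, 0, 0]}])

```text
t: 11.8
eef_pos: [0.461, -0.1039, 0.0434]
tcp_rot: [[-0.004, 0.986, -0.166], [-0.0, -0.166, -0.986], [-1.0, -0.004, 0.001]]
ft_force: [-7.2, -0.8, 3.0]
opening: -0.002
```

```bash
python3 - <<'E'
from mp import *
s=run()
a=cv2.resize(s["img"][170:290,260:420],None,fx=5,fy=5,interpolation=cv2.INTER_CUBIC);cv2.imwrite("pics/s7.png",a)
E
```

```text
886 ((73.30067443847656, 2.3557777404785156), (100.7008056640625, 142.27610778808594), 89.81520080566406) 0.08347878483691674
head x at 142.0 ang deg 0.11
foot x at 4.4 ang deg 0.23
left y at 50.9 ang deg -0.54
right y at -45.5 ang deg -0.92
end 143 [[146.4, -12.5], [161.2, 41.7], [172.6, 100.4]]
```

View pics/s7.png

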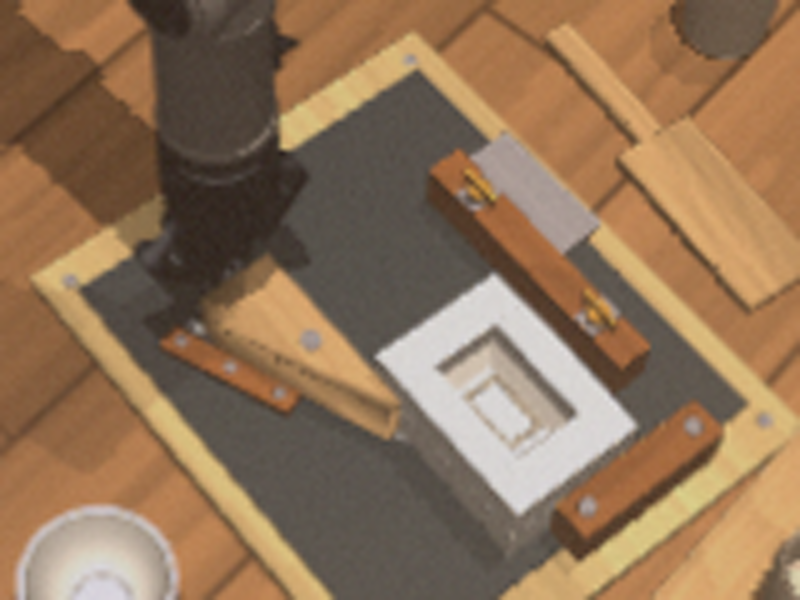

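Wedge now touches the mould's foot corner (395,405); force is 7 N. I continue in steps.

Request:
arm_command(plan=[{"fingers": 0.0, "slide": [0.0029, 0.0006, 0], "rot": [0, 0, 0]}, {"fingers": 0.0, "slide": [0.0059, 0.0013, 0], "rot": [0, 0, 0]}, {"fingers": 0.0, "slide": [0.0088, 0.0019, 0], "rot": [0, 0, 0]}, {"fingers": 0.0, "slide": [0.0117, 0.0025, 0], "rot": [0, 0, 0]}, {"fingers": 0.0, "slide": [0.0147, 0.0032, 0], "rot": [0, 0, 0]}])

```text
t: 12.35
eef_pos: [0.4754, -0.1007, 0.0433]
tcp_rot: [[-0.005, 0.986, -0.166], [-0.0, -0.166, -0.986], [-1.0, -0.004, 0.001]]
ft_force: [-5.8, -0.7, 2.7]
opening: 0.002
```

Request:
arm_command(plan=[{"fingers": 0.0, "slide": [0.0029, 0.0006, 0], "rot": [0, 0, 0]}, {"fingers": 0.0, "slide": [0.0059, 0.0013, 0], "rot": [0, 0, 0]}, {"fingers": 0.0, "slide": [0.0088, 0.0019, 0], "rot": [0, 0, 0]}, {"fingers": 0.0, "slide": [0.0117, 0.0025, 0], "rot": [0, 0, 0]}, {"fingers": 0.0, "slide": [0.0147, 0.0032, 0], "rot": [0, 0, 0]}])

```text
t: 12.85
eef_pos: [0.4904, -0.0974, 0.0433]
tcp_rot: [[-0.004, 0.986, -0.166], [0.0, -0.166, -0.986], [-1.0, -0.004, 0.001]]
ft_force: [-5.7, 0.5, 2.3]
opening: 0.0
```

```bash
python3 - <<'E'
from mp import *
s=run()
a=cv2.resize(s["img"][170:290,260:420],None,fx=5,fy=5,interpolation=cv2.INTER_CUBIC);cv2.imwrite("pics/s8.png",a)
E
```

```text
882 ((72.19352722167969, 12.919891357421875), (100.89325714111328, 141.10960388183594), 89.29532623291016) 0.08341120254575518
head x at 141.0 ang deg 1.08
foot x at 4.0 ang deg 1.47
left y at 61.8 ang deg -0.2
right y at -35.0 ang deg -0.49
end 161 [[146.3, -13.8], [160.8, 43.6], [171.9, 100.1]]
```

View pics/s8.png

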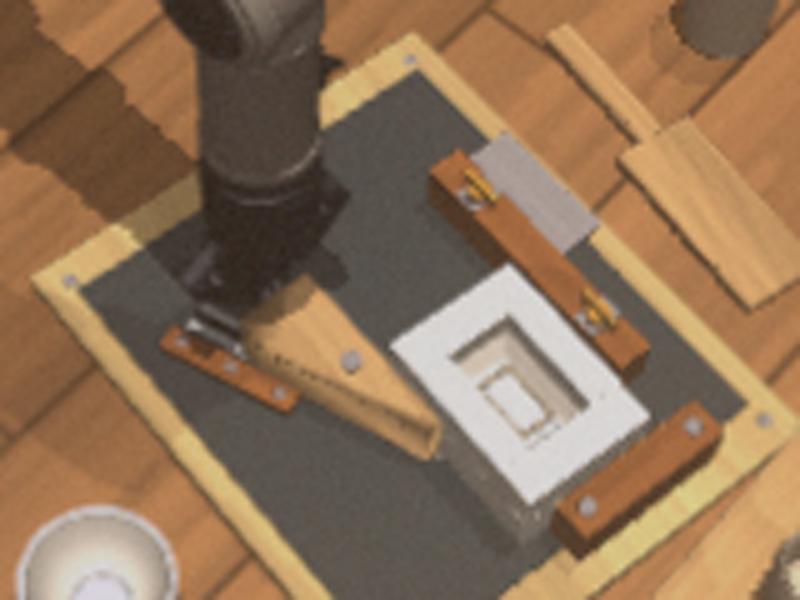

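Mould is sliding left along the end stop, nearly square. I continue.

Request:
arm_command(plan=[{"fingers": 0.0, "slide": [0.0029, 0.0006, 0], "rot": [0, 0, 0]}, {"fingers": 0.0, "slide": [0.0059, 0.0013, 0], "rot": [0, 0, 0]}, {"fingers": 0.0, "slide": [0.0088, 0.0019, 0], "rot": [0, 0, 0]}, {"fingers": 0.0, "slide": [0.0117, 0.0025, 0], "rot": [0, 0, 0]}, {"fingers": 0.0, "slide": [0.0147, 0.0032, 0], "rot": [0, 0, 0]}])

```text
t: 13.4
eef_pos: [0.5052, -0.0942, 0.0433]
tcp_rot: [[-0.004, 0.986, -0.166], [0.0, -0.166, -0.986], [-1.0, -0.004, 0.001]]
ft_force: [-6.2, -0.3, 2.4]
opening: 0.001
```

Request:
arm_command(plan=[{"fingers": 0.0, "slide": [0.0024, 0.0005, 0], "rot": [0, 0, 0]}, {"fingers": 0.0, "slide": [0.0049, 0.0011, 0], "rot": [0, 0, 0]}, {"fingers": 0.0, "slide": [0.0073, 0.0016, 0], "rot": [0, 0, 0]}, {"fingers": 0.0, "slide": [0.0098, 0.0021, 0], "rot": [0, 0, 0]}])

```text
t: 13.8
eef_pos: [0.515, -0.0921, 0.0433]
tcp_rot: [[-0.004, 0.986, -0.166], [0.0, -0.166, -0.986], [-1.0, -0.004, 0.001]]
ft_force: [-5.2, -0.4, 2.1]
opening: -0.002
```

```bash
python3 - <<'E'
from mp import *
s=run()
a=cv2.resize(s["img"][170:290,260:420],None,fx=5,fy=5,interpolation=cv2.INTER_CUBIC);cv2.imwrite("pics/s9.png",a)
E
```

```text
877 ((72.76160430908203, 24.16901206970215), (142.63478088378906, 102.30097198486328), 0.24190646409988403) 0.08340717851189298
head x at 142.3 ang deg -0.08
foot x at 4.6 ang deg -0.1
left y at 72.8 ang deg -0.68
right y at -25.7 ang deg 0.18
end 160 [[145.9, -11.9], [160.6, 44.0], [173.0, 99.0]]
```

View pics/s9.png

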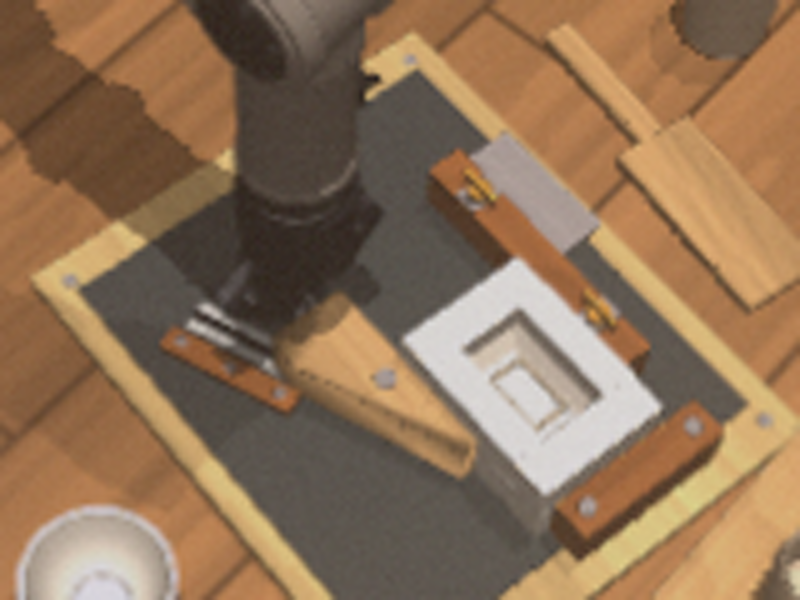

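Still about 5-6 N and the mould is square; the side stop is some mm away. I use smaller steps now.

Request:
arm_command(plan=[{"fingers": 0.0, "slide": [0.002, 0.0004, 0], "rot": [0, 0, 0]}, {"fingers": 0.0, "slide": [0.0039, 0.0008, 0], "rot": [0, 0, 0]}, {"fingers": 0.0, "slide": [0.0059, 0.0013, 0], "rot": [0, 0, 0]}])

```text
t: 14.15
eef_pos: [0.5211, -0.0907, 0.0433]
tcp_rot: [[-0.003, 0.986, -0.166], [0.0, -0.166, -0.986], [-1.0, -0.003, 0.0]]
ft_force: [-6.7, 0.0, 1.2]
opening: -0.001
```

Request:
arm_command(plan=[{"fingers": 0.0, "slide": [0.0015, 0.0003, 0], "rot": [0, 0, 0]}, {"fingers": 0.0, "slide": [0.0029, 0.0006, 0], "rot": [0, 0, 0]}])

```text
t: 14.35
eef_pos: [0.524, -0.0901, 0.0433]
tcp_rot: [[-0.003, 0.986, -0.166], [0.0, -0.166, -0.986], [-1.0, -0.003, 0.0]]
ft_force: [-6.3, -0.6, 1.1]
opening: -0.0
```

Request:
arm_command(plan=[{"fingers": 0.0, "slide": [0.0015, 0.0003, 0], "rot": [0, 0, 0]}, {"fingers": 0.0, "slide": [0.0029, 0.0006, 0], "rot": [0, 0, 0]}])

```text
t: 14.55
eef_pos: [0.5269, -0.0895, 0.0433]
tcp_rot: [[-0.003, 0.986, -0.166], [0.0, -0.166, -0.986], [-1.0, -0.003, 0.0]]
ft_force: [-5.6, -0.2, 1.3]
opening: 0.001
```

Request:
arm_command(plan=[{"fingers": 0.0, "slide": [0.0015, 0.0003, 0], "rot": [0, 0, 0]}, {"fingers": 0.0, "slide": [0.0029, 0.0006, 0], "rot": [0, 0, 0]}])

```text
t: 14.75
eef_pos: [0.5298, -0.0889, 0.0433]
tcp_rot: [[-0.003, 0.986, -0.166], [0.0, -0.166, -0.986], [-1.0, -0.003, 0.0]]
ft_force: [-5.1, 0.4, 1.4]
opening: 0.002
```

Request:
arm_command(plan=[{"fingers": 0.0, "slide": [0.0015, 0.0003, 0], "rot": [0, 0, 0]}, {"fingers": 0.0, "slide": [0.0029, 0.0006, 0], "rot": [0, 0, 0]}])

```text
t: 14.95
eef_pos: [0.5327, -0.0882, 0.0433]
tcp_rot: [[-0.003, 0.986, -0.166], [0.0, -0.166, -0.986], [-1.0, -0.003, 0.0]]
ft_force: [-5.2, 0.1, 1.0]
opening: 0.0
```

```bash
python3 - <<'E'
from mp import *
s=run()
a=cv2.resize(s["img"][170:290,260:420],None,fx=5,fy=5,interpolation=cv2.INTER_CUBIC);cv2.imwrite("pics/s10.png",a)
E
```

```text
870 ((73.07179260253906, 29.483379364013672), (100.97581481933594, 141.11146545410156), 89.16545867919922) 0.08326733734696758
head x at 142.8 ang deg -0.2
foot x at 4.9 ang deg 0.08
left y at 77.4 ang deg 0.4
right y at -18.4 ang deg -0.14
end 174 [[146.2, -13.7], [159.3, 46.3], [172.6, 100.6]]
```

View pics/s10.png

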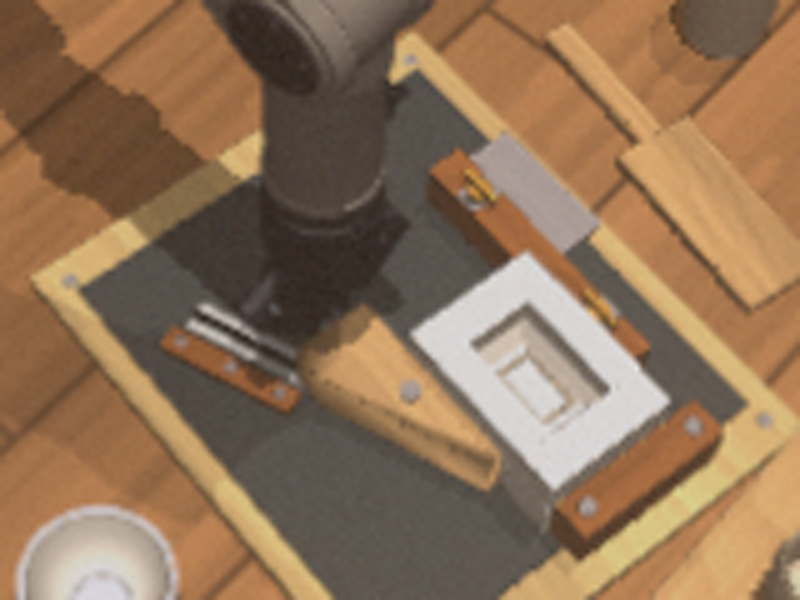

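Very close to the side stop. I use 1 mm steps, two per call.

Request:
arm_command(plan=[{"fingers": 0.0, "slide": [0.001, 0.0002, 0], "rot": [0, 0, 0]}, {"fingers": 0.0, "slide": [0.002, 0.0004, 0], "rot": [0, 0, 0]}])

```text
t: 15.2
eef_pos: [0.5343, -0.0879, 0.0433]
tcp_rot: [[-0.004, 0.986, -0.166], [0.0, -0.166, -0.986], [-1.0, -0.004, 0.001]]
ft_force: [-7.9, -0.7, 4.1]
opening: 0.004
```

Request:
arm_command(plan=[{"fingers": 0.0, "slide": [0.001, 0.0002, 0], "rot": [0, 0, 0]}, {"fingers": 0.0, "slide": [0.002, 0.0004, 0], "rot": [0, 0, 0]}])

```text
t: 15.4
eef_pos: [0.5344, -0.0878, 0.0432]
tcp_rot: [[-0.008, 0.986, -0.166], [-0.0, -0.166, -0.986], [-1.0, -0.008, 0.002]]
ft_force: [-10.8, -0.7, 6.4]
opening: 0.003
```

Request:
arm_command(plan=[{"fingers": 0.0, "slide": [0.001, 0.0002, 0], "rot": [0, 0, 0]}, {"fingers": 0.0, "slide": [0.002, 0.0004, 0], "rot": [0, 0, 0]}])

```text
t: 15.6
eef_pos: [0.5345, -0.0875, 0.0428]
tcp_rot: [[-0.012, 0.986, -0.166], [-0.0, -0.166, -0.986], [-1.0, -0.012, 0.002]]
ft_force: [-13.5, -0.4, 8.7]
opening: -0.004
```

Force is climbing steadily: the mould has met the side stop. I go on to about 18 N.

Request:
arm_command(plan=[{"fingers": 0.0, "slide": [0.001, 0.0002, 0], "rot": [0, 0, 0]}, {"fingers": 0.0, "slide": [0.002, 0.0004, 0], "rot": [0, 0, 0]}])

```text
t: 15.8
eef_pos: [0.5346, -0.0873, 0.0423]
tcp_rot: [[-0.016, 0.986, -0.166], [-0.001, -0.166, -0.986], [-1.0, -0.016, 0.003]]
ft_force: [-16.3, 0.7, 8.8]
opening: -0.001
```

Request:
arm_command(plan=[{"fingers": 0.0, "slide": [0.001, 0.0002, 0], "rot": [0, 0, 0]}])

```text
t: 15.9
eef_pos: [0.5346, -0.0871, 0.0421]
tcp_rot: [[-0.018, 0.986, -0.166], [-0.001, -0.166, -0.986], [-1.0, -0.018, 0.004]]
ft_force: [-18.6, -0.1, 11.3]
opening: -0.003
```

```bash
python3 mp.py
```

```text
875 ((73.78312683105469, 30.53235626220703), (102.82313537597656, 141.79417419433594), 89.00857543945312) 0.08319995234235118
head x at 142.4 ang deg -0.07
foot x at 5.1 ang deg -0.27
left y at 80.6 ang deg -0.96
right y at -17.9 ang deg -0.55
end 170 [[146.4, -13.3], [160.6, 40.9], [172.4, 98.1]]
```

18.5 N is within the tight band. I back off gently along the travel line, then rise.

Request:
arm_command(plan=[{"fingers": 0.0, "slide": [-0.003, -0.0006, 0], "rot": [0, 0, 0]}, {"fingers": 0.0, "slide": [-0.006, -0.0013, 0], "rot": [0, 0, 0]}, {"fingers": 0.0, "slide": [-0.009, -0.002, 0], "rot": [0, 0, 0]}, {"fingers": 0.0, "slide": [-0.014, -0.003, 0], "rot": [0, 0, 0]}, {"fingers": 0.0, "slide": [-0.025, -0.0045, 0], "rot": [0, 0, 0]}, {"fingers": 0.0, "slide": [-0.045, -0.005, 0.005], "rot": [0, 0, 0]}, {"fingers": 0.0, "slide": [-0.065, -0.005, 0.04], "rot": [0, 0, 0]}, {"fingers": 0.0, "slide": [-0.085, -0.005, 0.08], "rot": [0, 0, 0]}, {"fingers": 0.0, "slide": [-0.11, -0.005, 0.11], "rot": [0, 0, 0]}, {"fingers": 0.0, "slide": [-0.13, -0.005, 0.14], "rot": [0, 0, 0]}, {"fingers": 0.0, "slide": [-0.13, -0.005, 0.14], "rot": [0, 0, 0]}])

```text
t: 17.05
eef_pos: [0.4144, -0.0927, 0.1882]
tcp_rot: [[0.009, 0.986, -0.167], [-0.005, -0.167, -0.986], [-1.0, 0.01, 0.003]]
ft_force: [0.9, 0.1, 0.1]
opening: -0.002
```

```bash
python3 - <<'E'
from mp import *
s=run()
a=cv2.resize(s["img"][170:290,260:420],None,fx=5,fy=5,interpolation=cv2.INTER_CUBIC);cv2.imwrite("pics/s11.png",a)
t=snapshot("top");a=cv2.resize(t["img"][120:240,260:400],None,fx=5,fy=5,interpolation=cv2.INTER_CUBIC);cv2.imwrite("pics/t11.png",a)
E
```

```text
873 ((73.24281311035156, 30.130176544189453), (101.73133850097656, 140.65904235839844), 89.38359069824219) 0.08348190502779636
head x at 141.3 ang deg 1.69
foot x at 4.1 ang deg 1.03
left y at 80.0 ang deg -0.62
right y at -18.1 ang deg -0.13
end 165 [[146.2, -13.3], [159.8, 43.2], [172.6, 100.4]]
```

View pics/s11.png

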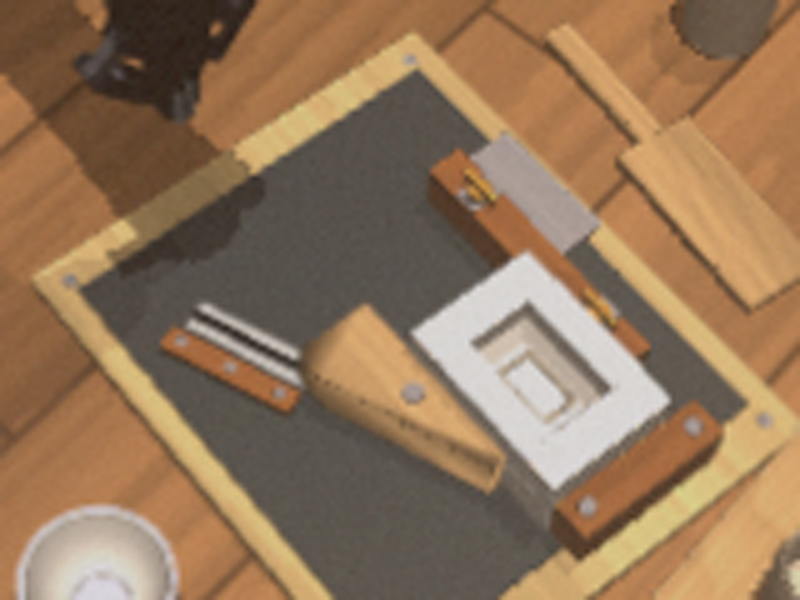

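View pics/t11.png

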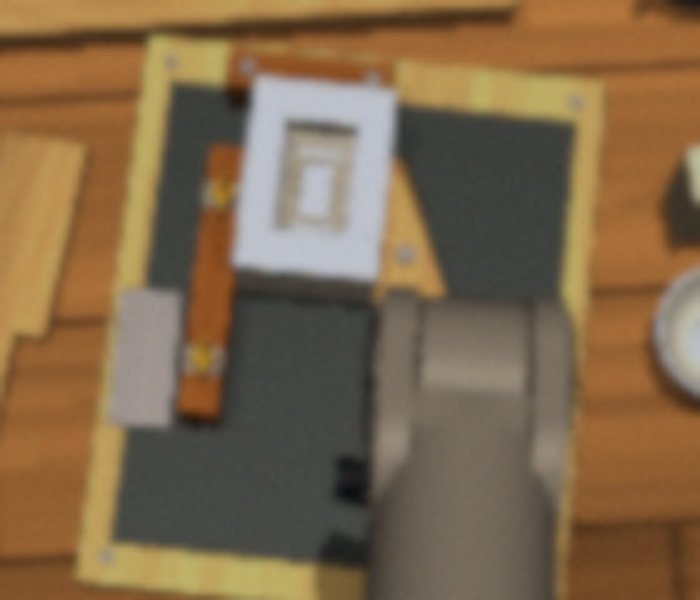

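The head-angle reading scattered (1.7° against -0.1°). I check it with averaged images and edge fits.

```bash
cat > sq.py <<'E'
from brd import *
S=[snapshot("scene") for _ in range(10)];s=S[0]
s["img"]=np.mean([x["img"] for x in S],axis=0).astype(np.uint8)
Z=np.array([x["z_map"] for x in S]);s["z_map"]=np.median(Z,0).astype(np.float32)
r=.0005;z=.084
def rect(z):
    xs=np.arange(.20,-.20,-r);ys=np.arange(.15,-.15,-r)
    X,Y=np.meshgrid(xs,ys,indexing='ij');w=O+X[...,None]*EX+Y[...,None]*EY
    q=proj(s,np.dstack([w,np.full(X.shape,z)])).astype(np.float32).reshape(X.shape+(2,))
    return cv2.remap(s["img"],q[...,0],q[...,1],cv2.INTER_CUBIC),xs,ys
def edge(g,fixed,lo,hi,horiz):
    # max gradient subpixel
    pts=[]
    for f in fixed:
        line=(g[:,f] if horiz else g[f,:])[lo:hi].astype(float)
        d=np.abs(np.gradient(cv2.GaussianBlur(line.reshape(-1,1),(1,9),2).ravel()));k=d.argmax()
        w=slice(max(0,k-4),k+5);pts.append((f,lo+np.average(np.arange(len(d))[w],weights=d[w])))
    pts=np.array(pts)
    for _ in range(4):
        c=np.polyfit(pts[:,0],pts[:,1],1);e=pts[:,1]-np.polyval(c,pts[:,0]);pts=pts[abs(e)<max(1,2*np.std(e))]
    return c,len(pts),e.std()*r*1e3
im,xs,ys=rect(.084);g=cv2.split(im)[0]  # blue: white vs wood
col=lambda y:int(round((.15-y)/r));row=lambda x:int(round((.2-x)/r))
c,n,e=edge(g,range(col(.072),col(-.008)),row(.16),row(.125),True)
print("head: x at y=.075,-.01",[.2-r*np.polyval(c,col(y)) for y in(.08,-.018)],"deg",np.degrees(np.arctan(c[0])),n,e)
c,n,e=edge(g,range(col(.072),col(-.008)),row(.02),row(-.02),True)
print("foot deg",np.degrees(np.arctan(c[0])),.2-r*np.polyval(c,col(.03)),n,e)
c,n,e=edge(g,range(row(.13),row(.01)),col(-.005),col(-.04),False)
print("right deg",-np.degrees(np.arctan(c[0])),n,e)
im2,_,_=rect(.058);g2=cv2.cvtColor(im2,cv2.COLOR_BGR2HSV)[...,1]
cv2.imwrite("pics/sq.png",np.hstack([im[60:460,100:400],im2[60:460,100:400]]))
# end stop back edge / front edge angle at z=.058
gg=cv2.split(im2)[0]
c,n,e=edge(gg,range(col(.02),col(.0)),row(.19),row(.165),True)
c,n,e=edge(gg,range(col(.09),col(-.015)),row(.19),row(.163),True)
print("end back deg",np.degrees(np.arctan(c[0])),[.2-r*np.polyval(c,col(y)) for y in(.08,-.018)],n,e)
E
python3 sq.py
```

```text
head: x at y=.075,-.01 [np.float64(0.14347107746490081), np.float64(0.14291842110841207)] deg 0.3231075620671732 155 0.3391306031815036
foot deg -0.017520624943906812 0.0038972204655979004 150 0.3278376638981395
right deg 0.0791417583640251 239 0.2905595467816195
end back deg -0.07435196843528126 [np.float64(0.18227380728997566), np.float64(0.18240098065350632)] 195 0.38939477958028285
```

View pics/sq.png

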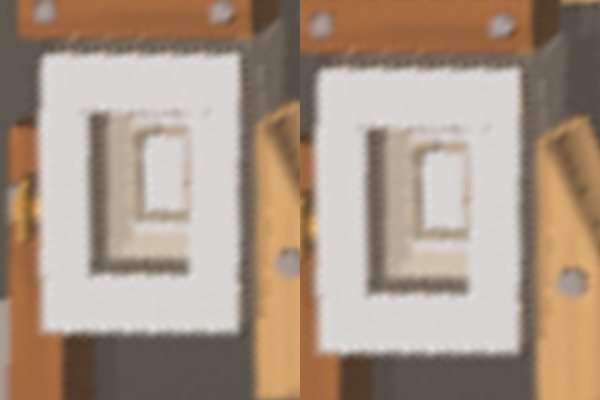

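The mould is square within 0.3°, with its head abutting the end stop and the wedge flat along its side. The gripper is clear, so I hand in.

```bash
python3 -c "
from station import *
o=get_obs();print(o['t'],o['ft_force']);print(hand_in())"
```

```text
17.65 [-0.10313443 -0.50167071  0.97442987]
the job is handed in; nothing more can be done
None
```

The mould is on its back with the hollow up, home against the end stop and clamped by the wedge. I handed the job in at 17.7 s, and no verdict was reported.

- **Tipping:** two spread fingers pushed high on the mould tipped it over its back edge without the foot sliding.
- **Sliding home:** the mould slid about 31 mm at 3–4 N. It then stopped dead, and I pressed it to about 12 N to square it.
- **Clamping:** the wedge ran free at about 2 N and moved the mould sideways at 5–7 N. After the mould met the side stop, the force climbed to about 18.5 N, and then I backed off.

**Last checks:**
- **Squareness:** ten averaged pictures show the head within 0.3° of square and the right side within 0.1°.
- **Home position:** the head has moved less than about 1 mm since it was felt home.
- **Gripper:** the arm was clear, with wrist force about 1 N, within its noise.

**Doubts:**
- **Head angle:** one single-frame reading gave 1.7°, which the averaged fit did not confirm.
- **Head-to-stop gap:** the camera could not measure it directly. One edge fit implied about 9 mm, probably because it picked up the stop's back face. Depth data showed about 1 mm, so I relied on the force felt at contact.
- **Clamp force:** the pinch after release was inferred from the 18.5 N push, not measured.
- **Bystanders:** I saw nothing disturbed in the pictures, but did not measure the other items.

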